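Prop a washed lunchbox lid against the tier stack to dry

TASK

The washed lid lying flat on the counter has to dry: lean it steeply (about 65 degrees from the counter) against the middle of the broad side of the lunchbox stack that faces the robot, standing on its plain short end with the pull tab up, its underside resting on the stack's top edge and its width parallel to that edge. Set it down in hand rather than dropping it, and gently, so that the stack is not shoved, then let go; leave the bowl, fork, spoon and bottle where they are.

Things in the scene. Friction and masses are not known exactly. Their poses are not given: they have to be found in the camera images.
- lid: loose green plastic lid: flat slab 160 long (own x) x 62 wide (own y) x 14 mm thick, about 140 g, hollow below (4 mm skirt, 9 mm deep), pull tab 30 mm wide reaching 19 mm farther at its +x end. Starts lying flat, hollow side down, tab roughly away from the robot. Origin: centre of its underside (tab excluded); x towards the tab, z out of the top face.
- lid_foot (a point): middle of the lid's plain short end (the end without tab), at half thickness: 80 mm from the lid's origin along -x, 7 mm up. Axes as the lid's.
- lid_top (a point): middle of the lid's tab end, at half thickness, where the tab begins: 80 mm from the lid's origin along +x, 7 mm up. Axes as the lid's.
- stack: loose stack of three green lunchbox tiers snapped together, a block 100 deep (own x) x 170 wide (own y) x 118 mm high, about 1.2 kg, with small latches on its two narrow ends. Origin: centre of its underside; its -x side is the broad side that faces the robot.
- stack_edge (a point): middle of the stack's top edge on the broad side facing the robot: 50 mm from the stack's origin along its -x, 118 mm up. Axes as the stack's.
- bowl: small white ceramic bowl with blue rim, 116 mm across, 48 mm high; origin centre of its underside; leave alone
- fork: steel fork about 190 mm long, lying on the counter, tines to its +x; leave alone
- spoon: wooden spoon 200 mm long, lying on the counter; leave alone
- bottle: closed steel sipper bottle, 68 mm across, 206 mm high, standing; origin centre of its underside; leave alone
Mind the look-alikes: they are no part of the job. Of the things like the lid, leave any that is orange; of the rest the larger one is meant. What is shaped like the stack but blue is not meant.

How it is judged (in metres and radians):
On the way:
1. the lid, still gripped, has been lowered with its plain end onto the counter in front of the stack, steeply tilted (contact force between the fingers and lid above 0.5 N and height (world z) of lid_foot below 0.008 m and angle between lid's own x axis and vertical below 0.75 rad and x of lid_foot in the frame of stack between -0.17 and -0.06 m), for 0.1 s.
At the end, for the whole second after the job is handed in: Lid at rest, released, on its plain end (end centre below 10 mm), tab up, 53 to 78 deg from the counter, underside touching the stack's robot-side top edge, within 40 mm of that side's middle, square within 0.2 rad; stack upright, within 12 mm of its start; others within 20 mm (height (world z) of lid_foot below 0.01 m and angle between lid's own x axis and vertical between 0.2 and 0.65 rad and contact force between lid and stack above 0.03 N and x of lid in the frame of stack below -0.05 m and z of lid_top in the frame of stack_edge above 0 m and y of lid in the frame of stack between -0.04 and 0.04 m and angle between the y axis of lid and the y axis of stack, either way round below 0.2 rad and angle between stack's own z axis and vertical below 0.03 rad and distance of stack from where it was at the start of the episode below 0.012 m and linear speed of lid below 0.02 m/s and angular speed of lid below 0.1 rad/s and z of stack_edge in the frame of lid between -0.01 and 0.007 m).
It fails at once if the stack is shoved more than 12 mm or tipped (distance of stack from where it was at the start of the episode above 0.012 m or angle between stack's own z axis and vertical above 0.12 rad).
It fails at once if the lid is pressed on the stack with more than 15 N (contact force between lid and stack above 15 N).
It fails at once if the bowl, fork, spoon or bottle is moved more than 20 mm (distance of any of bowl, fork, spoon, bottle from where it was at the start of the episode above 0.02 m).
It also fails if it takes over 45 s, if anything falls off the work surface, if the arm or the gripper's body presses on something with over 40 N, if the wrist force passes 120 N, or if a joint passes its speed limit or range.

ROBOT

A 6-joint arm with a two-finger parallel gripper is mounted at the origin on the work surface. World frame = base frame: x ahead of the robot, y to its left, z up, the work surface at z = 0. Lengths are in m, angles in degrees, forces in N, time in s.
With the tool pointing down it reaches from about 0.375 to 0.9 m from the base axis. Payload 3.1 kg.
Tool frame: the origin (TCP) lies at the very end of the fingers, on their centre line; the grasp point (between the pads) lies 19 mm behind it (bot.tcp_to_grasp is the distance from the TCP to the grasp point, in m); z points along the fingers, y is the line along which they close (so a half turn about z gives the same grasp; the last joint's range is limited). The gripper opens to 87 mm and grips with 3 to 60 N. Pads are 19 mm wide; open, the fingers measure 117 mm over their backs; the gripper's body (75 mm by 190 mm) begins 51 mm behind the grasp point.
Start: joints at [-10.227, 30.224, 82.088, -0, 67.689, -10.227], TCP at [0.625, 0, 0.198] pointing down, gripper open.
Joint ranges: [-176.69, 176.69], [-43.24, 126.21], [12.49, 139.97], [-82, 262], [0, 151.66], [-163.58, 163.58]. Speed limits (degrees/s): [159.86, 159.86, 180, 180, 180, 180].

INTERFACE

Orientations are given as a 3x3 rotation matrix whose columns are the frame's x, y, z axes.
In Python, from rig import telemetry, capture, camera_info, job, bot gives the robot as it stands. The module is installed in compiled form; this text tells all that it offers.
- The arm moves only by the tool carry_out, never from a script. Its argument "deltas" is a list that holds one entry, the list of rows, each a list of 7 numbers: the shift along the tool's x, y, z scaled (see below), then the turn, a rotation vector about the tool's x, y, z scaled (see below), then the closure, from -1 (fully open) to 1 (shut). In form: [[[dx, dy, dz, ax, ay, az, claw], ...]]. A call has exactly 10 rows; each row is the pose to reach, as a shift and turn from the pose commanded when the call began, along the tool's axes at that moment, turning the shorter way round; what a row does not reach only later rows make up. The controller multiplies each number of a shift by 15 cm and each number of a turn by 360 degrees. A row lasts 1/12 s, in which the tool goes at most 41.7 mm and 7.16 degrees, less where a joint would pass 70% of its speed; a pose out of reach is approached as far as the arm can. A call with a number of a shift or a turn outside -1 to 1 is refused whole. A call with a gripper value outside its range is refused whole. The fingers move at their own pace and stop on an object; the grip force is fixed at half the most. Time passes only in rows, so rows that repeat a pose let the fingers close, or fill a call up. It gives the time, the measured TCP pose, the force, the opening and the grip force at its end, in the units of the state.
- telemetry.read_state(): the state, without advancing time (a new reading comes with each control period).
- capture(name): name is "scene" or "side" or "wrist"; returns the picture (400x640x3 uint8, red, green, blue); there is no depth.
- camera_info(name): a dict with "mtx" (3x3 intrinsics, pixels), "cam_to_world" (4x4, takes a point from camera to world coordinates); the wrist camera has in their place "T_tool_cam" (4x4, takes a point from camera to tool coordinates, whose origin is the TCP and whose axes are the flange's). Camera axes: x right, y down, z forward; pixel columns grow to the right and rows downward; lengths in m; the calibration is good to about 2 mm. A picture is of the moment at which its call begins: read the wrist's pose just before it. camera_info takes no time and is no camera call.
- job.hand_in(): hands the job in; it is judged then, once.
The state is a dict: "time_s": time; "joint_positions": joint angles; "qvel": joint speeds; "tau": joint torques, N m; "position": TCP position; "tcp_rot": TCP orientation; "force": force on the tool from outside, world axes, zero at the start; "moment": the same for the moment, N m; "opening": opening from 0.0 (shut) to 1.0 (fully open); "grasp_force": force on a finger pad.
Only numpy, scipy, OpenCV 4.12 (cv2) and the standard library are available. Lean on these libraries where they do the work, as an engineer would, in place of code of your own. Each camera call takes 0.05 s, during which the arm holds its last target. There are 200 camera calls.

## Working session

There is one attempt and no reset: what is moved stays moved. The work goes in short steps, Python scripts to look and compute and a tool call to move; the robot and the scene stay as the last step left them, time stands still between calls to the robot, and variables do not carry over. Pictures are saved under pics/ and viewed, at most 13 in all, crops included, and the job is handed in when it is done.

Besides the shell and the picture viewer there is one more tool, called after "Emit:" by a JSON object that holds its "method" and its "body". carry_out: Moves the arm, as the interface text tells. Its arguments: {"type":"object","properties":{"deltas":{"type":"array","items":{"type":"array","items":{"type":"array","items":{"type":"number"}}}}},"required":["deltas"]}

```bash
mkdir -p pics
python3 - <<'E'
from rig import *
import cv2,numpy as np
for n in("scene","side"):
    cv2.imwrite(f"pics/{n}0.png",capture(n)[:,:,::-1])
    c=camera_info(n);print(n,np.round(c["mtx"],1).tolist(),np.round(c["cam_to_world"],3).tolist())
print(camera_info("wrist"));print(telemetry.read_state())
E
```

```text
scene [[390.8, 0.0, 318.7], [0.0, 390.8, 199.8], [0.0, 0.0, 1.0]] [[0.89, 0.378, -0.255, 0.865], [0.455, -0.754, 0.474, -0.645], [-0.013, -0.538, -0.843, 1.102], [0.0, 0.0, 0.0, 1.0]]
side [[496.5, 0.0, 322.3], [0.0, 496.5, 200.7], [0.0, 0.0, 1.0]] [[-0.947, -0.247, 0.205, 0.23], [-0.321, 0.748, -0.581, 0.839], [-0.01, -0.616, -0.788, 1.366], [0.0, 0.0, 0.0, 1.0]]
{'mtx': array([[343.75904166,   0.        , 316.94650695],
       [  0.        , 343.75904166, 198.48047133],
       [  0.        ,   0.        ,   1.        ]]), 'T_tool_cam': array([[-6.55217825e-04, -9.69546074e-01, -2.44908108e-01,
         6.68170921e-02],
       [ 9.99999275e-01, -8.82607481e-04,  8.18720413e-04,
        -1.06254750e-03],
       [-1.00994489e-03, -2.44907394e-01,  9.69545950e-01,
        -1.86178180e-01],
       [ 0.00000000e+00,  0.00000000e+00,  0.00000000e+00,
         1.00000000e+00]])}
{'time_s': 0.1, 'joint_positions': array([-1.02258424e+01,  3.02731781e+01,  8.21493904e+01,  1.00402280e-03,
        6.76896564e+01, -1.02283435e+01]), 'qvel': array([-0.00794395, -0.2020156 , -0.18526351, -0.05175054,  0.10216947,
       -0.03916866]), 'tau': array([-3.02360622e-04, -4.40987206e+01, -1.77151054e+01,  6.34850166e-02,
        5.34114777e-02, -3.85449334e-05]), 'position': array([6.24291396e-01, 1.78583537e-04, 1.97572568e-01]), 'tcp_rot': array([[-3.66335103e-05,  9.99998147e-01, -1.92470154e-03],
       [ 9.99999933e-01,  3.73335489e-05,  3.63678138e-04],
       [ 3.63749320e-04, -1.92468809e-03, -9.99998082e-01]]), 'force': array([-0.65195118, -0.35476285,  0.41136981]), 'moment': array([-0.08178621, -0.00117115,  0.00568565]), 'grasp_force': 0.0, 'opening': 0.9996468740541258}
```

View pics/scene0.png

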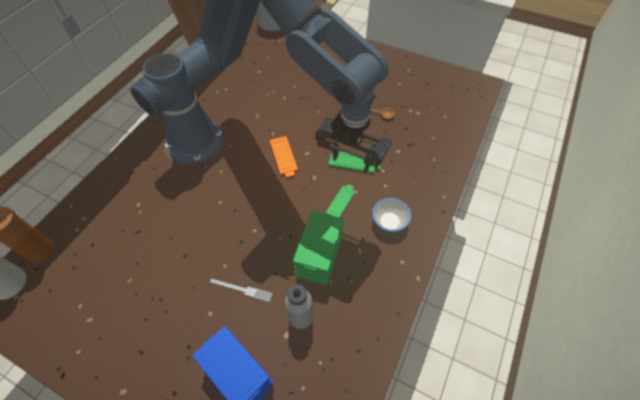

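View pics/side0.png

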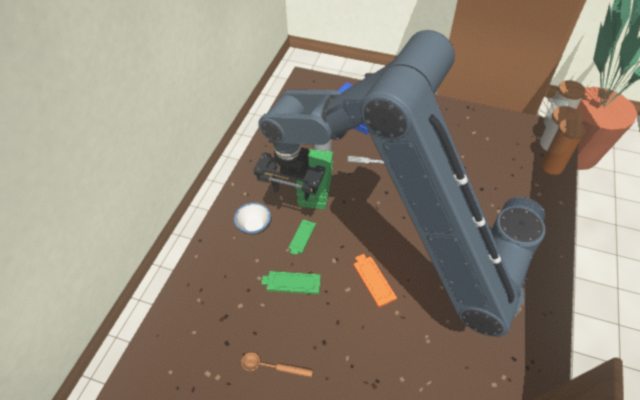

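Three lid-like objects are visible:
- **Orange:** scene (284,156), side (375,280). Excluded by colour.
- **Small green:** scene (342,200), side (302,237).
- **Larger green:** scene (354,162), side (292,282). This fits the description.

The green stack is at scene (320,245), side (315,180). The blue one is not meant. I'll confirm the lid in an enlarged crop.

```bash
cat > h.py <<'E'
import cv2,numpy as np
from rig import *
def ray(n,uv,T=None):
    c=camera_info(n);T=c["cam_to_world"] if T is None else T
    d=T[:3,:3]@np.linalg.inv(c["mtx"])@np.r_[uv,1.];return T[:3,3],d/np.linalg.norm(d)
def onz(n,uv,z,T=None):
    o,d=ray(n,uv,T);return o+d*(z-o[2])/d[2]
def tri(a,b):
    (o,d),(p,e)=a,b
    s=np.linalg.lstsq(np.c_[d,-e],p-o,rcond=None)[0];x,y=o+d*s[0],p+e*s[1]
    return (x+y)/2,np.linalg.norm(x-y)
def proj(n,P,T=None):
    c=camera_info(n);T=c["cam_to_world"] if T is None else T
    q=(np.atleast_2d(P)-T[:3,3])@T[:3,:3];q=q@c["mtx"].T;return q[:,:2]/q[:,2:]
def green(im):
    h=cv2.cvtColor(im,cv2.COLOR_RGB2HSV);return cv2.inRange(h,(45,110,40),(80,255,255))
E
python3 - <<'E'
from h import *
ims={n:cv2.imread(f"pics/{n}0.png") for n in("scene","side")}
for n,im in ims.items():
    k,l,s,c=cv2.connectedComponentsWithStats(green(im[:,:,::-1].copy()))
    for i in range(1,k):
        if s[i,4]>60: print(n,s[i],c[i].round(1),onz(n,c[i],.014).round(3))
z=lambda im,x,y,w,h:cv2.resize(im[y:y+h,x:x+w],None,fx=3.5,fy=3.5,interpolation=cv2.INTER_CUBIC)
cv2.imwrite("pics/crop.png",np.hstack([z(ims["scene"],285,140,110,150),z(ims["side"],228,145,110,150)]))
for uv in((387,115),):print("spoon bowl",onz("scene",uv,.01))
print("side spoon",onz("side",(250,362),.01),onz("side",(312,373),.01),"bowl",onz("scene",(391,214),.04),"fork",onz("scene",(212,282),0),onz("scene",(270,296),0),"bottle",onz("scene",(296,295),.2))
E
```

```text
scene [330 152  35  19 416] [347.9 161.4] [0.555 0.156 0.014]
scene [ 293  185   61   99 2785] [321.5 240.1] [ 0.611 -0.16   0.014]
side [305 150  27  58 660] [320.6 174.7] [ 0.627 -0.268  0.014]
side [290 221  25  33 434] [301.3 236.7] [0.6   0.006 0.014]
side [262 272  58  21 967] [292.1 282. ] [0.569 0.172 0.014]
spoon bowl [0.59323786 0.43101802 0.01      ]
side spoon [0.59229655 0.4394561  0.01      ] [0.41932753 0.41357984 0.01      ] bowl [0.77100983 0.00764862 0.04      ] fork [ 0.38063928 -0.42310393  0.        ] [ 0.55603011 -0.38200986  0.        ] bottle [ 0.66591335 -0.39969267  0.2       ]
```

View pics/crop.png

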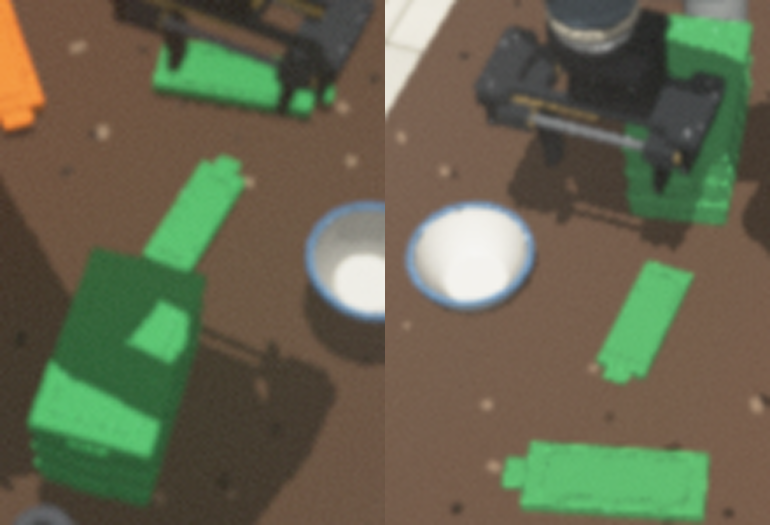

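The crop confirms it: the larger green lid is at side (292,282) with its tab to the left, which is the far side from the robot. The small green lid lies off the stack's end. Now I turn the gripper and move above the lid, so that all the cameras can see it.

Emit:
{"method": "carry_out", "body": {"deltas": [[[0.2,-0.08,-0.1,0,0,0.017,-1],[0.4,-0.16,-0.2,0,0,0.034,-1],[0.6,-0.24,-0.3,0,0,0.051,-1],[0.8,-0.32,-0.4,0,0,0.068,-1],[1.0,-0.4,-0.5,0,0,0.085,-1],[1.0,-0.4,-0.5,0,0,0.1,-1],[1.0,-0.4,-0.5,0,0,0.12,-1],[1.0,-0.4,-0.5,0,0,0.135,-1],[1.0,-0.4,-0.5,0,0,0.15,-1],[1.0,-0.4,-0.5,0,0,0.165,-1]]]}}

```text
time_s: 0.93
position: [0.5644, 0.1502, 0.273]
tcp_rot: [[0.863, 0.505, -0.001], [0.505, -0.863, -0.0], [-0.001, -0.0, -1.0]]
force: [-0.5, 0.2, 0.4]
opening: 1.004
grasp_force: 0.0
```

Emit:
{"method": "carry_out", "body": {"deltas": [[[0,0,0,0,0,0.02,-1],[0,0,0,0,0,0.04,-1],[0,0,0,0,0,0.06,-1],[0,0,0,0,0,0.07,-1],[0,0,0,0,0,0.085,-1],[0,0,0,0,0,0.085,-1],[0,0,0,0,0,0.085,-1],[0,0,0,0,0,0.085,-1],[0,0,0,0,0,0.085,-1],[0,0,0,0,0,0.085,-1]]]}}

```text
time_s: 1.77
position: [0.5649, 0.15, 0.2734]
tcp_rot: [[1.0, 0.001, -0.0], [0.001, -1.0, -0.0], [-0.0, 0.0, -1.0]]
force: [-0.1, 0.8, 1.0]
opening: 0.996
grasp_force: 0.0
```

Run:
```python
from h import *
import pickle
s=telemetry.read_state();T=np.eye(4);T[:3,:3]=s["tcp_rot"];T[:3,3]=s["position"];T=T@camera_info("wrist")["T_tool_cam"]
ims={n:capture(n) for n in("wrist","scene","side")}
pickle.dump((T,ims,s),open("v1.pkl","wb"))
print(s["time_s"],s["position"],s["tcp_rot"].round(3).tolist(),s["joint_positions"].round(2))
z=lambda im,f:cv2.resize(im,None,fx=f,fy=f,interpolation=cv2.INTER_CUBIC)
w=z(ims["wrist"],.625)
a=z(ims["scene"][140:290,270:403],3); b=z(ims["side"][140:290,228:361],3)
cv2.imwrite("pics/v1.png",np.vstack([np.hstack([a,b])[:,:798],])[:,:,::-1]);cv2.imwrite("pics/w1.png",ims["wrist"][:,:,::-1])
```

```text
1.7667 [0.56491621 0.15004603 0.27338445] [[1.0, 0.001, -0.0], [0.001, -1.0, -0.0], [-0.0, 0.0, -1.0]] [ 3.93 22.66 82.72  0.   74.63 93.88]
```

View pics/v1.png

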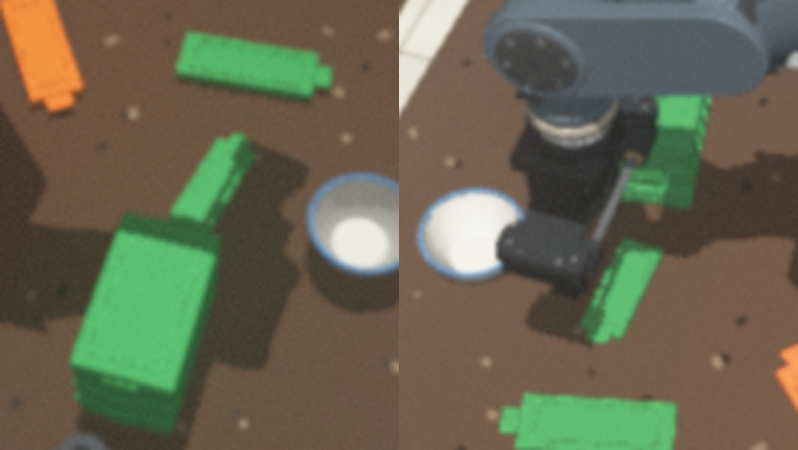

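View pics/w1.png

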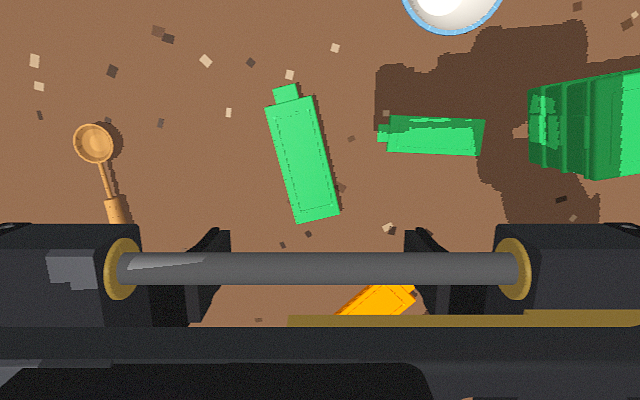

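The wrist view shows the lid's top-face corners at (266,108), (311,97), (340,213) and (298,224). In the scene view the stack's top corners are at about (311,211), (343,219), (327,270) and (294,261). Next I fit poses to both.

```bash
cat > fit.py <<'E'
from h import *
import pickle
from scipy.optimize import least_squares
T,ims,s=pickle.load(open("v1.pkl","rb"))
# lid: mask corners by minAreaRect w/o tab is crude -> sub-pixel corners
def comps(n):
    k,l,st,c=cv2.connectedComponentsWithStats(green(ims[n]));return [(st[i],c[i],(l==i).astype(np.uint8)) for i in range(1,k) if st[i,4]>100]
for n in ims:
    for st,c,m in comps(n):
        h=max(cv2.findContours(m,0,2)[0],key=cv2.contourArea);print(n,st,c.round(1),cv2.approxPolyDP(h,3,True)[:,0].tolist())
def sub(n,p):
    g=cv2.cvtColor(ims[n],cv2.COLOR_RGB2GRAY);return cv2.cornerSubPix(g,np.float32(p).reshape(-1,1,2),(4,4),(-1,-1),(3,30,.01))[:,0]
w=sub("wrist",[(266,108),(311,97),(340,213),(298,224)]);print(w)
P=np.array([onz("wrist",p,.014,T) for p in w]);print(P.round(4));print("len",np.linalg.norm(P[0]-P[3]),np.linalg.norm(P[1]-P[2]),np.linalg.norm(P[0]-P[1]),np.linalg.norm(P[2]-P[3]))
f=(P[2]+P[3])/2;t=(P[0]+P[1])/2;print("centre",(f+t)/2,"yaw",np.degrees(np.arctan2(*(t-f)[[1,0]])))
# height by triangulation: scene centroid vs wrist of front-left/right corners
sc=[(270+x/3,140+y/3) for x,y in((188,33),(317,52),(306,92),(178,72))]
for a,b in zip(sc,(w[3],w[0],w[1],w[2])):
    try:print("tri",[np.round(v,4) for v in tri(ray("scene",a),ray("wrist",b,T))])
    except Exception as e:print(e)
# stack
obs=np.array([(122,214),(218,238),(172,390),(73,362),(168,432),(80,408)])/3+[270,140]
def mod(p):
    x,y,a,h=p;c,q=np.cos(a),np.sin(a)
    L=np.array([(-.05,.085,h),(.05,.085,h),(.05,-.085,h),(-.05,-.085,h),(.05,-.085,0),(-.05,-.085,0)])
    return np.c_[x+c*L[:,0]-q*L[:,1],y+q*L[:,0]+c*L[:,1],L[:,2]]
r=least_squares(lambda p:(proj("scene",mod(p))-obs).ravel(),[.58,-.17,0,.118]);print(r.x,np.degrees(r.x[2]),r.fun.round(1));
print(proj("wrist",mod(r.x),T).round(0).tolist(),proj("side",mod(r.x)).round(0).tolist())
E
python3 fit.py
```

```text
wrist [  527    68   113   113 10647] [587.  125.2] [[639, 68], [529, 89], [529, 161], [541, 167], [559, 168], [561, 172], [577, 172], [593, 180], [639, 173]]
wrist [ 264   83   76  141 6216] [301.4 154.9] [[293, 83], [272, 89], [276, 104], [264, 110], [294, 218], [301, 223], [338, 214], [312, 98], [299, 98]]
wrist [ 377  115  109   41 3706] [432.2 134.8] [[378, 125], [377, 141], [387, 142], [386, 151], [479, 155], [485, 120], [390, 115], [388, 124]]
scene [330 152  50  20 657] [353.7 161.7] [[331, 165], [360, 170], [379, 167], [374, 158], [332, 152]]
scene [ 294  186   59   97 2782] [321.2 240.1] [[350, 186], [341, 189], [326, 215], [315, 212], [309, 216], [294, 258], [298, 275], [326, 282], [340, 237], [342, 220], [338, 216], [350, 198]]
side [304 172  27  36 537] [318.5 189.5] [[317, 172], [313, 194], [304, 205], [323, 207], [330, 173]]
side [291 222  24  32 393] [301.8 236.6] [[314, 224], [301, 223], [292, 241], [292, 252], [302, 250]]
side [262 272  58  21 968] [292.1 282. ] [[262, 280], [268, 289], [317, 292], [319, 276], [270, 272]]
[[263.7024  107.59524]
 [311.09494  95.38679]
 [339.8052  212.20694]
 [295.7612  223.48346]]
[[0.6357 0.2171 0.014 ]
 [0.6504 0.1577 0.014 ]
 [0.4991 0.1195 0.014 ]
 [0.4831 0.1792 0.014 ]]
len 0.15719889114516977 0.15596855636349177 0.061236942169898896 0.06181777209879635
centre [0.56706339 0.16840133 0.014     ] yaw 14.060317001832061
tri [array([0.4827, 0.1796, 0.0083]), np.float64(0.0027)]
tri [array([0.6353, 0.217 , 0.014 ]), np.float64(0.0007)]
tri [array([0.6484, 0.157 , 0.0147]), np.float64(0.0041)]
tri [array([0.4992, 0.1194, 0.0108]), np.float64(0.0021)]
[ 0.62356797 -0.20019111  0.19087825  0.10017738] 10.936518139510525 [ 0.1 -0.5  0.5 -0.7  0.5  0.8 -1.3  0.9  1.6 -0.  -1.4 -0.8]
[[577.0, 182.0], [576.0, 85.0], [754.0, 50.0], [743.0, 151.0], [655.0, 64.0], [652.0, 143.0]] [[326.0, 193.0], [296.0, 190.0], [304.0, 153.0], [333.0, 156.0], [305.0, 172.0], [332.0, 175.0]]
```

```bash
cat > fit2.py <<'E'
import io,contextlib
with contextlib.redirect_stdout(io.StringIO()):
    from fit import *
for free in(0,1):
    f=lambda p:mod(np.r_[p[:3],p[3] if free else .118])
    def g(p):
        X=f(p);b=X[:2]*[1,1,0]
        return np.r_[(proj("scene",X[:4])-obs[:4]).ravel()*2,(proj("wrist",np.r_[X[:1],b],T)-[(594,180),(529,161),(529,89)]).ravel()*.7]
    r=least_squares(g,[.62,-.18,.19,.118][:3+free],loss="soft_l1");print(r.x.round(4),np.degrees(r.x[2]),g(r.x).round(1))
    x,y,a=r.x[:3];print("edge",x-.05*np.cos(a),y-.05*np.sin(a))
E
python3 fit2.py
```

```text
[ 0.6273 -0.2081  0.1779] 10.19560804433148 [ 0.3 -2.4  2.2 -1.7  0.1  2.9 -4.6  1.8  2.4  0.5 -0.7  1.9 -2.3 -1.5]
edge 0.5780775961889364 -0.2169869400051497
[ 0.627  -0.2081  0.183   0.1135] 10.487375080723128 [-0.1 -0.9  1.7 -0.4  0.3  4.  -4.3  3.3  0.1  0.4 -0.6  2.2 -2.4 -1.1]
edge 0.5778617520461905 -0.21719321433769284
```

```bash
cat >> h.py <<'E'
from scipy.spatial.transform import Rotation as Ro
D=np.diag([1.,-1,-1])
def R(yaw,tilt):return Ro.from_euler("z",yaw,degrees=True).as_matrix()@Ro.from_euler("y",tilt,degrees=True).as_matrix()@D
def step(p0,R0,p1,R1):
    rv=Ro.from_matrix(R0.T@R1).as_rotvec(degrees=True);d=R0.T@(np.array(p1)-p0)
    print("shift",(d/.15).round(4),"turn",(rv/360).round(4),"min rows",max(np.linalg.norm(d)/.0417,np.linalg.norm(rv)/7.16).round(1))
E
python3 - <<'E'
from h import *
s=telemetry.read_state()
Rg=R(14.06,20);g=np.array([.5767,.1709,.005]);a=g-.07*Rg[:,2];print(a)
step(s["position"],s["tcp_rot"],a,Rg);step(a,Rg,g,Rg)
E
```

```text
[0.59992417 0.17671627 0.07077848]
shift [ 0.2331 -0.1778  1.3512] turn [-0.0068 -0.0553 -0.0386] min rows 5.0
shift [-0.     -0.      0.4667] turn [0. 0. 0.] min rows 1.7
```

Emit:
{"method": "carry_out", "body": {"deltas": [[[0.03,-0.02,0.12,-0.0008,-0.0065,-0.0045,-1],[0.06,-0.04,0.25,-0.0016,-0.013,-0.009,-1],[0.09,-0.07,0.38,-0.0025,-0.02,-0.014,-1],[0.12,-0.09,0.5,-0.0034,-0.028,-0.019,-1],[0.15,-0.11,0.63,-0.0043,-0.035,-0.024,-1],[0.18,-0.135,0.76,-0.0052,-0.042,-0.029,-1],[0.21,-0.16,0.88,-0.006,-0.049,-0.034,-1],[0.233,-0.178,0.97,-0.0068,-0.0553,-0.0386,-1],[0.233,-0.178,1.0,-0.0068,-0.0553,-0.0386,-1],[0.233,-0.178,1.0,-0.0068,-0.0553,-0.0386,-1]]]}}

```text
time_s: 2.75
position: [0.599, 0.1767, 0.1213]
tcp_rot: [[0.91, 0.242, -0.335], [0.228, -0.97, -0.083], [-0.345, -0.0, -0.938]]
force: [-0.6, 0.1, -0.1]
opening: 0.998
grasp_force: 0.0
```

Run:
```python
from h import *
s=telemetry.read_state();print(s["joint_positions"].round(1))
Rg=R(14.06,20);g=np.array([.5767,.1709,.005])
step(s["position"],s["tcp_rot"],g,Rg)
T=np.eye(4);T[:3,:3]=s["tcp_rot"];T[:3,3]=s["position"];T=T@camera_info("wrist")["T_tool_cam"]
im=capture("wrist");cv2.imwrite("pics/w2.png",im[:,:,::-1])
f=proj("wrist",[[.489,.149,.014],[.4968,.1181,.014],[.4816,.1786,.014],[.567,.1684,.014]],T);print(f.round(1))
k,l,st,c=cv2.connectedComponentsWithStats(green(im))
for i in range(1,k):
    if st[i,4]>200:print(st[i],c[i],onz("wrist",c[i],.014,T))
```

```text
[ 7.4 44.9 68.4 -2.3 86.8 83.9]
shift [0.1235 0.0019 0.7804] turn [-0.0001  0.0006 -0.0001] min rows 2.8
[[317.8 249.3]
 [349.2 249.2]
 [287.7 249.3]
 [318.  181.7]]
[  277    65    82   184 12528] [317.79845147 157.30842912] [0.5903225 0.1744031 0.014    ]
[ 429  143  155   79 6902] [504.08287453 182.23717763] [0.60623236 0.00870418 0.014     ]
[611 181  29  45 643] [629.76049767 208.68118196] [ 0.60866103 -0.12034976  0.014     ]
```

View pics/w2.png

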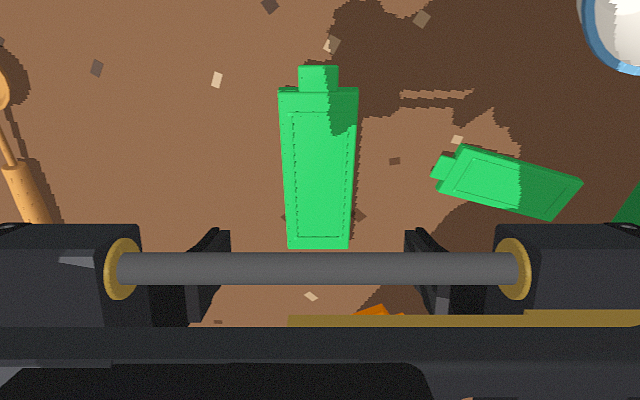

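The lid is centred between the fingers (columns 287 to 349, foot edge at row 249), which matches the prediction. Descending and gripping.

Emit:
{"method": "carry_out", "body": {"deltas": [[[0.03,0.0005,0.17,0,0,0,-1],[0.06,0.001,0.35,0,0,0,-1],[0.085,0.0013,0.52,0,0,0,-1],[0.105,0.0016,0.66,0,0,0,-1],[0.117,0.0018,0.74,0,0.0003,0,-1],[0.1235,0.002,0.78,0,0.0006,0,-1],[0.1235,0.002,0.78,0,0.0006,0,-1],[0.1235,0.002,0.78,0,0.0006,0,1],[0.1235,0.002,0.78,0,0.0006,0,1],[0.1235,0.002,0.78,0,0.0006,0,1]]]}}

```text
time_s: 3.63
position: [0.5795, 0.1711, 0.0088]
tcp_rot: [[0.914, 0.243, -0.325], [0.228, -0.97, -0.082], [-0.335, 0.0, -0.942]]
force: [-0.3, 0.3, 0.7]
opening: 0.855
grasp_force: 0.0
```

Emit:
{"method": "carry_out", "body": {"deltas": [[[0,0,0,0,0,0,1],[0,0,0,0,0,0,1],[0,0,0,0,0,0,1],[0,0,0,0,0,0,1],[0,0,0,0,0,0,1],[0,0,0,0,0,0,1],[0,0,0,0,0,0,1],[0,0,0,0,0,0,1],[0,0,0,0,0,0,1],[0,0,0,0,0,0,1]]]}}

```text
time_s: 4.47
position: [0.578, 0.171, 0.0071]
tcp_rot: [[0.913, 0.243, -0.329], [0.228, -0.97, -0.082], [-0.339, -0.0, -0.941]]
force: [0.2, 0.3, 0.5]
opening: 0.098
grasp_force: 0.0
```

Run:
```python
from h import *
s=telemetry.read_state();print(s["opening"],s["grasp_force"],s["position"],s["joint_positions"])
im=capture("wrist");a=capture("scene");b=capture("side")
z=lambda i,f:cv2.resize(i,None,fx=f,fy=f,interpolation=cv2.INTER_CUBIC)
cv2.imwrite("pics/v3.png",np.vstack([np.hstack([z(a[120:220,290:420],3),z(b[220:320,228:358],3)]),z(im[:160],780/640)[:300]*1])[:,:,::-1])
```

```text
0.09776960279835757 0.0 [0.57803382 0.17096397 0.00713376] [ 7.15525049 51.2781945  75.24183353 -2.42865205 73.15940943 84.22148477]
```

View pics/v3.png

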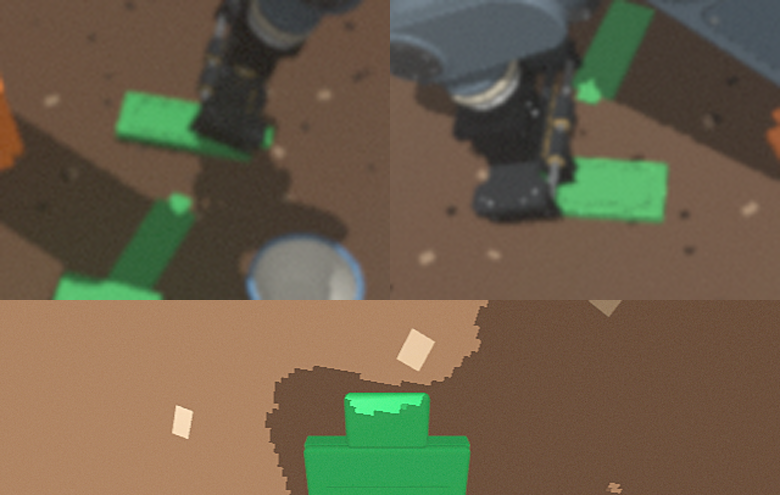

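Emit:
{"method": "carry_out", "body": {"deltas": [[[0,0,0,0,0,0,1],[0,0,0,0,0,0,1],[0,0,0,0,0,0,1],[0,0,0,0,0,0,1],[0,0,0,0,0,0,1],[0,0,0,0,0,0,1],[0,0,0,0,0,0,1],[0,0,0,0,0,0,1],[0,0,0,0,0,0,1],[0,0,0,0,0,0,1]]]}}

```text
time_s: 5.45
position: [0.5781, 0.171, 0.0072]
tcp_rot: [[0.913, 0.243, -0.328], [0.228, -0.97, -0.082], [-0.339, -0.0, -0.941]]
force: [0.3, -0.4, 0.2]
opening: 0.002
grasp_force: 0.0
```

Run:
```python
from h import *
s=telemetry.read_state();print(s)
im=capture("wrist");cv2.imwrite("pics/w4.png",im[:,:,::-1])
```

```text
{'time_s': 5.45, 'joint_positions': array([ 7.15502422, 51.27283306, 75.2420659 , -2.42510049, 73.1588212 ,
       84.22122205]), 'qvel': array([-0.01548066,  0.04619676, -0.00564653, -0.04547063,  0.0190422 ,
        0.08971604]), 'tau': array([ 5.90174932e-04, -5.33513081e+01, -1.25921291e+01, -8.08720943e-02,
        1.14246994e+00, -1.24765746e-02]), 'position': array([0.57805697, 0.17098424, 0.00718706]), 'tcp_rot': array([[ 9.12827610e-01,  2.42567891e-01, -3.28491359e-01],
       [ 2.28268611e-01, -9.70134429e-01, -8.20526052e-02],
       [-3.38584105e-01, -8.43826961e-05, -9.40936128e-01]]), 'force': array([ 0.26578405, -0.40999779,  0.18873022]), 'moment': array([ 0.04807354, -0.1055218 ,  0.01911541]), 'grasp_force': 0.0, 'opening': 0.0022036890344358175}
```

View pics/w4.png

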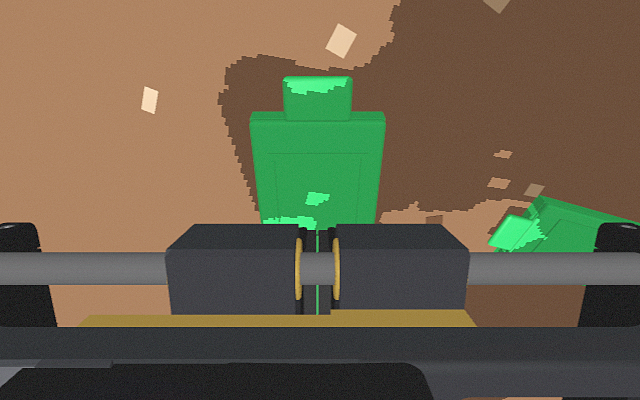

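The jaws shut above the lid without touching it. In the wrist picture the finger ends project about 19 mm short of the stated TCP: their inner corners are at (230,228) and (405,230), where (238,216) and (396,216) were expected. I'll open again and lower further in small steps, watching the force.

Emit:
{"method": "carry_out", "body": {"deltas": [[[0,0,0,0,0,0,-1],[0,0,0,0,0,0,-1],[0,0,0,0,0,0,-1],[0,0,0,0,0,0,-1],[0,0,0,0,0,0,-1],[0,0,0,0,0,0,-1],[0,0,0,0,0,0,-1],[0,0,0,0,0,0,-1],[0,0,0,0,0,0,-1],[0,0,0,0,0,0,-1]]]}}

```text
time_s: 6.33
position: [0.578, 0.171, 0.0072]
tcp_rot: [[0.913, 0.243, -0.329], [0.228, -0.97, -0.082], [-0.339, -0.0, -0.941]]
force: [-0.2, 0.3, -1.1]
opening: 0.68
grasp_force: 0.0
```

Emit:
{"method": "carry_out", "body": {"deltas": [[[0,0,0,0,0,0,-1],[0,0,0,0,0,0,-1],[0,0,0.01,0,0,0,-1],[0,0,0.02,0,0,0,-1],[0,0,0.03,0,0,0,-1],[0,0,0.04,0,0,0,-1],[0,0,0.05,0,0,0,-1],[0,0,0.06,0,0,0,-1],[0,0,0.06,0,0,0,-1],[0,0,0.06,0,0,0,-1]]]}}

```text
time_s: 7.17
position: [0.575, 0.1702, -0.0014]
tcp_rot: [[0.913, 0.243, -0.329], [0.228, -0.97, -0.082], [-0.339, -0.0, -0.941]]
force: [0.1, 0.3, -0.1]
opening: 1.001
grasp_force: 0.0
```

Emit:
{"method": "carry_out", "body": {"deltas": [[[0,0,0.01,0,0,0,-1],[0,0,0.02,0,0,0,-1],[0,0,0.03,0,0,0,-1],[0,0,0.04,0,0,0,-1],[0,0,0.05,0,0,0,-1],[0,0,0.06,0,0,0,-1],[0,0,0.07,0,0,0,-1],[0,0,0.075,0,0,0,-1],[0,0,0.08,0,0,0,-1],[0,0,0.08,0,0,0,-1]]]}}

```text
time_s: 8.0
position: [0.571, 0.1692, -0.0127]
tcp_rot: [[0.913, 0.243, -0.329], [0.228, -0.97, -0.082], [-0.339, -0.0, -0.941]]
force: [-1.0, 0.1, 0.1]
opening: 0.995
grasp_force: 0.0
```

Emit:
{"method": "carry_out", "body": {"deltas": [[[0,0,0,0,0,0,1],[0,0,0,0,0,0,1],[0,0,0,0,0,0,1],[0,0,0,0,0,0,1],[0,0,0,0,0,0,1],[0,0,0,0,0,0,1],[0,0,0,0,0,0,1],[0,0,0,0,0,0,1],[0,0,0,0,0,0,1],[0,0,0,0,0,0,1]]]}}

```text
time_s: 8.83
position: [0.5712, 0.1692, -0.0125]
tcp_rot: [[0.913, 0.243, -0.328], [0.228, -0.97, -0.082], [-0.339, 0.0, -0.941]]
force: [-0.1, 0.3, 1.0]
opening: 0.703
grasp_force: 30.0
```

Gripped at 61 mm opening, which matches the 62 mm width, with 30 N. Next I plan the carry and placement from the lid-in-tool pose.

```bash
cat > plan.py <<'E'
from h import *
import pickle
def H(R_,p):
    T=np.eye(4);T[:3,:3]=R_;T[:3,3]=p;return T
LID=lambda yaw,el,foot:(lambda r:H(r,np.array(foot)-r@[-.08,0,0]))(Ro.from_euler("z",yaw,degrees=True).as_matrix()@Ro.from_euler("y",-el,degrees=True).as_matrix())
try: TL=pickle.load(open("tl.pkl","rb"))
except Exception:
    s=telemetry.read_state();TL=np.linalg.inv(H(s["tcp_rot"],s["position"]))@LID(14.06,0,[.567-.08*np.cos(np.radians(14.06)),.1684-.08*np.sin(np.radians(14.06)),0]);pickle.dump(TL,open("tl.pkl","wb"))
STK=(.627,-.208,10.3)
def foot(xs,z,ys=0):
    a=np.radians(STK[2]);return [STK[0]+xs*np.cos(a)-ys*np.sin(a),STK[1]+xs*np.sin(a)+ys*np.cos(a),z]
tool=lambda L:L@np.linalg.inv(TL)
E
python3 - <<'E'
from plan import *
s=telemetry.read_state();T0=H(s["tcp_rot"],s["position"]);print(TL.round(4))
A=H(R(10.3,19.8-70),s["position"]+[-.03,-.02,.15])
B=tool(LID(10.3,70,foot(-.125,.05)));C=tool(LID(10.3,70,foot(-.105,.004)))
for T in(A,B,C):print(T[:3,3].round(3))
step(T0[:3,3],T0[:3,:3],A[:3,3],A[:3,:3]);step(A[:3,3],A[:3,:3],B[:3,3],B[:3,:3])
E
```

```text
[[ 9.410e-01 -3.000e-04 -3.385e-01 -8.300e-03]
 [-4.000e-04 -1.000e+00  0.000e+00 -2.000e-04]
 [-3.385e-01  1.000e-04 -9.410e-01 -1.030e-02]
 [ 0.000e+00  0.000e+00  0.000e+00  1.000e+00]]
[0.541 0.149 0.137]
[ 0.544 -0.223  0.125]
[ 0.564 -0.22   0.079]
shift [-0.5515  0.0808 -0.8643] turn [-0.0029  0.1943  0.0107] min rows 9.8
shift [-0.3369  2.4469 -0.2736] turn [0.     0.     0.0001] min rows 8.9
```

Emit:
{"method": "carry_out", "body": {"deltas": [[[-0.07,0.01,-0.12,0,0.005,0.0,1],[-0.15,0.02,-0.26,-0.0003,0.022,0.001,1],[-0.24,0.03,-0.42,-0.0006,0.04,0.002,1],[-0.33,0.045,-0.56,-0.0009,0.059,0.003,1],[-0.41,0.06,-0.68,-0.0012,0.078,0.004,1],[-0.48,0.07,-0.78,-0.0015,0.097,0.005,1],[-0.53,0.08,-0.84,-0.0018,0.116,0.006,1],[-0.55,0.08,-0.865,-0.002,0.135,0.007,1],[-0.55,0.08,-0.865,-0.0023,0.154,0.0085,1],[-0.55,0.08,-0.865,-0.0026,0.173,0.0095,1]]]}}

```text
time_s: 9.67
position: [0.5405, 0.1697, 0.1367]
tcp_rot: [[0.859, 0.235, 0.455], [0.186, -0.971, 0.151], [0.477, -0.045, -0.878]]
force: [1.2, -0.1, -0.9]
opening: 0.703
grasp_force: 30.0
```

Emit:
{"method": "carry_out", "body": {"deltas": [[[0,0.05,0,0,0.01,0.0005,1],[0,0.13,0,-0.0003,0.0213,0.0012,1],[0,0.25,0,-0.0003,0.0213,0.0012,1],[0,0.4,0,-0.0003,0.0213,0.0012,1],[0,0.55,0,-0.0003,0.0213,0.0012,1],[0,0.7,0,-0.0003,0.0213,0.0012,1],[0,0.83,0,-0.0003,0.0213,0.0012,1],[0,0.93,0,-0.0003,0.0213,0.0012,1],[0,1.0,0,-0.0003,0.0213,0.0012,1],[0,1.0,0,-0.0003,0.0213,0.0012,1]]]}}

```text
time_s: 10.5
position: [0.5819, 0.0142, 0.1303]
tcp_rot: [[0.792, 0.216, 0.571], [0.152, -0.976, 0.159], [0.591, -0.04, -0.805]]
force: [0.7, -0.2, -1.8]
opening: 0.702
grasp_force: 30.0
```

Run:
```python
from plan import *
s=telemetry.read_state();print(s["joint_positions"].round(1),s["grasp_force"],s["position"])
B=tool(LID(10.3,70,foot(-.135,.05)))
step(s["position"],s["tcp_rot"],B[:3,3],B[:3,:3])
```

```text
[-21.8  28.4 121.2  89.7  21.1 -27.5] 29.99944008886814 [0.5818871 0.0142248 0.1302897]
shift [-0.515  1.489 -0.407] turn [-0.0088  0.0388  0.0002] min rows 5.9
```

Emit:
{"method": "carry_out", "body": {"deltas": [[[-0.1,0.05,-0.08,-0.001,0.005,0,1],[-0.2,0.13,-0.16,-0.002,0.012,0,1],[-0.3,0.22,-0.24,-0.004,0.02,0,1],[-0.4,0.32,-0.32,-0.006,0.028,0,1],[-0.48,0.43,-0.38,-0.0088,0.0388,0,1],[-0.515,0.55,-0.407,-0.0088,0.0388,0,1],[-0.515,0.68,-0.407,-0.0088,0.0388,0,1],[-0.515,0.8,-0.407,-0.0088,0.0388,0,1],[-0.515,0.9,-0.407,-0.0088,0.0388,0,1],[-0.515,0.95,-0.407,-0.0088,0.0388,0,1]]]}}

```text
time_s: 11.33
position: [0.5153, -0.1411, 0.1268]
tcp_rot: [[0.63, 0.188, 0.753], [0.118, -0.982, 0.146], [0.767, -0.003, -0.641]]
force: [0.1, 0.5, -2.2]
opening: 0.703
grasp_force: 30.0
```

Emit:
{"method": "carry_out", "body": {"deltas": [[[0,0,0,0,0,0,1],[0,0,0,0,0,0,1],[0,0,0,0,0,0,1],[0,0,0,0,0,0,1],[0,0,0,0,0,0,1],[0,0,0,0,0,0,1],[0,0,0,0,0,0,1],[0,0,0,0,0,0,1],[0,0,0,0,0,0,1],[0,0,0,0,0,0,1]]]}}

```text
time_s: 12.17
position: [0.5146, -0.1373, 0.1272]
tcp_rot: [[0.63, 0.191, 0.752], [0.118, -0.982, 0.151], [0.767, -0.006, -0.641]]
force: [-0.3, 0.9, -2.4]
opening: 0.704
grasp_force: 30.0
```

Run:
```python
from plan import *
s=telemetry.read_state();print(s["joint_positions"].round(1),s["qvel"].round(1),s["position"],s["tcp_rot"].round(3).tolist())
B=tool(LID(10.3,70,foot(-.135,.05)));print(B.round(3))
step(s["position"],s["tcp_rot"],B[:3,3],B[:3,:3])
```

```text
[-55.   37.  133.5 105.8  46.9 -77.6] [-0.1 -0.1 -0.   0.1  0.1 -0. ] [ 0.51462419 -0.13733992  0.12719606] [[0.63, 0.191, 0.752], [0.118, -0.982, 0.151], [0.767, -0.006, -0.641]]
[[ 0.63   0.179  0.756  0.534]
 [ 0.114 -0.984  0.138 -0.225]
 [ 0.768 -0.    -0.64   0.125]
 [ 0.     0.     0.     1.   ]]
shift [0.0012 0.5992 0.0197] turn [-0.0021  0.0003  0.0006] min rows 2.2
```

Emit:
{"method": "carry_out", "body": {"deltas": [[[0,0.05,0,0,0,0,1],[0,0.13,0,-0.0005,0,0,1],[0,0.22,0,-0.001,0,0,1],[0,0.31,0.01,-0.0015,0,0,1],[0,0.4,0.01,-0.002,0,0.0005,1],[0,0.48,0.02,-0.002,0,0.0005,1],[0,0.55,0.02,-0.002,0,0.0005,1],[0,0.6,0.02,-0.002,0,0.0005,1],[0,0.6,0.02,-0.002,0,0.0005,1],[0,0.6,0.02,-0.002,0,0.0005,1]]]}}

```text
time_s: 13.0
position: [0.5339, -0.2252, 0.1247]
tcp_rot: [[0.631, 0.18, 0.755], [0.115, -0.984, 0.138], [0.767, -0.0, -0.641]]
force: [0.7, 0.8, -1.5]
opening: 0.7
grasp_force: 30.0
```

Run:
```python
from plan import *
s=telemetry.read_state();print(s["time_s"],s["joint_positions"].round(1),s["qvel"].round(1),s["position"])
T0=H(s["tcp_rot"],s["position"]);L=T0@TL;print("lid",L[:3,3].round(4),"foot",(L@[-.08,0,0,1])[:3].round(4),"el",np.degrees(np.arcsin(L[2,0])))
Tw=T0@camera_info("wrist")["T_tool_cam"]
E_=[foot(-.05,.118,y) for y in(-.085,0,.085)]
print("wrist edge",proj("wrist",E_,Tw).round(0).tolist())
im={n:capture(n) for n in("wrist","scene","side")}
import pickle;pickle.dump((Tw,im,s),open("v5.pkl","wb"))
for n in("scene","side"):print(n,proj(n,E_).round(0).tolist())
z=lambda i,f:cv2.resize(i,None,fx=f,fy=f,interpolation=cv2.INTER_CUBIC)
cv2.imwrite("pics/v5.png",np.vstack([np.hstack([z(im["scene"][190:300,270:403],3),z(im["side"][130:240,258:391],3)]),z(im["wrist"][:215],798/640)])[:,:,::-1])
```

```text
13.0 [-59.9  37.1 123.5  92.4  46.3 -64.3] [ 0.5 -0.2  1.5 -0.1  0.1  0.1] [ 0.53393899 -0.22518177  0.12472678]
lid [ 0.5209 -0.2273  0.125 ] foot [ 0.4938 -0.2323  0.0499] el 69.90839496280238
wrist edge [[445.0, 178.0], [317.0, 178.0], [190.0, 178.0]]
scene [[292.0, 262.0], [302.0, 235.0], [311.0, 210.0]]
side [[333.0, 151.0], [329.0, 169.0], [326.0, 188.0]]
```

View pics/v5.png

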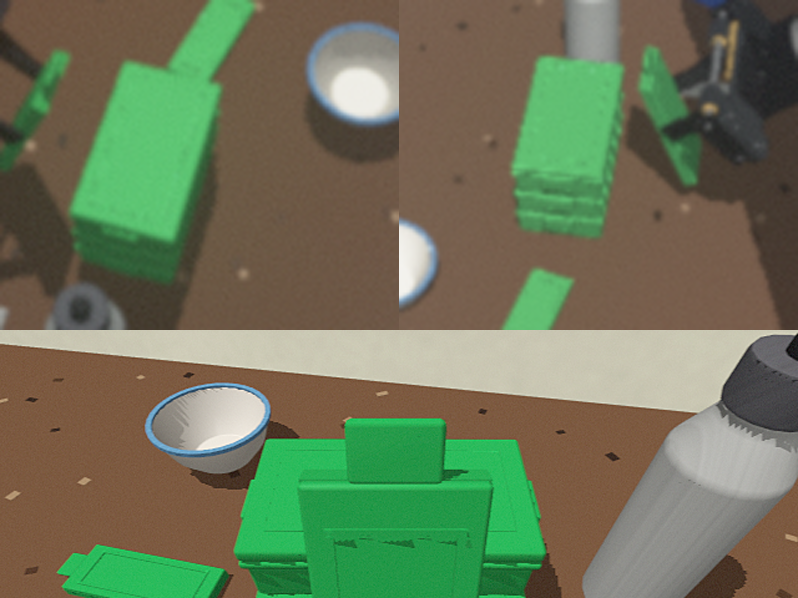

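The lid is held centred in front of the stack and the view is clear. The stack's front top edge ends are at:
- scene: (310.7,211) and (294,261)
- side: (326.7,189.3) and (332.7,151.7)
- wrist: (189,180) and (437,179)

I triangulate these next.

```bash
cat > fit3.py <<'E'
from plan import *
from scipy.optimize import least_squares
Tw,im,s=pickle.load(open("v5.pkl","rb"))
Lf=(("scene",(310.7,211)),("side",(326.7,189.3)),("wrist",(189,180)));Rt=(("scene",(294,261)),("side",(332.7,151.7)),("wrist",(437,179)))
t=lambda n:Tw if n=="wrist" else None
for pts in(Lf,Rt):
    r=[ray(n,p,t(n)) for n,p in pts]
    for i,j in((0,1),(0,2),(1,2)):print([np.round(v,4) for v in tri(r[i],r[j])])
def res(q):
    a=q[2];c,d=np.cos(a),np.sin(a);o=[]
    for y,pts in((.085,Lf),(-.085,Rt)):
        P=[q[0]-.05*c-y*d,q[1]-.05*d+y*c,.118]
        o+=[(proj(n,P,t(n))[0]-p)*(.5 if n=="wrist" else 1) for n,p in pts]
    return np.ravel(o)
r=least_squares(res,[.627,-.208,.18]);print(r.x.round(4),np.degrees(r.x[2]),res(r.x).round(1))
E
python3 fit3.py
```

```text
[array([ 0.5606, -0.1336,  0.1119]), np.float64(0.0034)]
[array([ 0.5627, -0.133 ,  0.1146]), np.float64(0.0024)]
[array([ 0.5599, -0.1324,  0.1159]), np.float64(0.0038)]
[array([ 0.594 , -0.2967,  0.1152]), np.float64(0.0052)]
[array([ 0.5955, -0.2961,  0.1135]), np.float64(0.002)]
[array([ 0.5909, -0.2955,  0.1179]), np.float64(0.0001)]
[ 0.6262 -0.205   0.1931] 11.06322208425534 [-0.2 -1.7 -0.8 -0.6 -1.7 -0.4 -1.4 -0.2 -0.5 -0.7  1.9 -1.2]
```

```bash
sed -i 's/^STK=.*/STK=(.626,-.205,11)/' plan.py
python3 - <<'E'
from plan import *
s=telemetry.read_state();p,R0=s["position"],s["tcp_rot"];print(s["force"])
B=tool(LID(11,70,foot(-.105,.005)));step(p,R0,B[:3,3],B[:3,:3])
C=tool(LID(11,70,foot(-.105,-.001)));step(B[:3,3],B[:3,:3],C[:3,3],C[:3,:3]);print(B[:3,3],C[:3,3])
E
```

```text
[ 0.95802193  0.30046894 -1.40712887]
shift [-0.101  -0.0075  0.3439] turn [ 0.0011  0.0003 -0.0012] min rows 1.3
shift [-0.0307  0.      0.0256] turn [0. 0. 0.] min rows 0.1
[ 0.562823   -0.21750541  0.07992351] [ 0.562823   -0.21750541  0.07392351]
```

Emit:
{"method": "carry_out", "body": {"deltas": [[[-0.012,-0.001,0.04,0,0,0,1],[-0.025,-0.002,0.085,0.0002,0,-0.0002,1],[-0.038,-0.003,0.13,0.0004,0.0001,-0.0004,1],[-0.051,-0.004,0.175,0.0006,0.0002,-0.0006,1],[-0.064,-0.005,0.22,0.0008,0.0003,-0.0008,1],[-0.077,-0.006,0.26,0.001,0.0003,-0.001,1],[-0.088,-0.007,0.3,0.0011,0.0003,-0.0012,1],[-0.096,-0.0075,0.328,0.0011,0.0003,-0.0012,1],[-0.101,-0.0075,0.344,0.0011,0.0003,-0.0012,1],[-0.101,-0.0075,0.344,0.0011,0.0003,-0.0012,1]]]}}

```text
time_s: 13.98
position: [0.5635, -0.2186, 0.0795]
tcp_rot: [[0.628, 0.19, 0.754], [0.122, -0.982, 0.146], [0.768, 0.001, -0.64]]
force: [0.0, -0.2, -2.0]
opening: 0.705
grasp_force: 30.0
```

Emit:
{"method": "carry_out", "body": {"deltas": [[[0,0,0,0,0,0,1],[0,0,0,0,0,0,1],[-0.003,0,0.0026,0,0,0,1],[-0.006,0,0.0052,0,0,0,1],[-0.009,0,0.0078,0,0,0,1],[-0.012,0,0.01,0,0,0,1],[-0.015,0,0.0125,0,0,0,1],[-0.018,0,0.015,0,0,0,1],[-0.021,0,0.0175,0,0,0,1],[-0.021,0,0.0175,0,0,0,1]]]}}

```text
time_s: 14.82
position: [0.5633, -0.2188, 0.0758]
tcp_rot: [[0.628, 0.19, 0.755], [0.122, -0.982, 0.145], [0.768, 0.001, -0.64]]
force: [-0.6, -0.5, -2.3]
opening: 0.702
grasp_force: 30.0
```

Emit:
{"method": "carry_out", "body": {"deltas": [[[-0.0026,0,0.0021,0,0,0,1],[-0.0026,0,0.0021,0,0,0,1],[-0.0051,0,0.0043,0,0,0,1],[-0.0051,0,0.0043,0,0,0,1],[-0.0077,0,0.0064,0,0,0,1],[-0.0077,0,0.0064,0,0,0,1],[-0.0102,0,0.0085,0,0,0,1],[-0.0102,0,0.0085,0,0,0,1],[-0.0102,0,0.0085,0,0,0,1],[-0.0102,0,0.0085,0,0,0,1]]]}}

```text
time_s: 15.65
position: [0.5638, -0.2188, 0.0748]
tcp_rot: [[0.626, 0.19, 0.756], [0.122, -0.982, 0.145], [0.77, 0.001, -0.638]]
force: [1.7, 0.8, 3.6]
opening: 0.705
grasp_force: 30.0
```

The foot is on the counter with about 5 N. Now I pivot the lid about its foot towards the stack.

Run:
```python
from plan import *
s=telemetry.read_state();T0=H(s["tcp_rot"],s["position"]);L=T0@TL;f=(L@[-.08,0,0,1])[:3];el=np.degrees(np.arcsin(L[2,0]))
print("foot",f.round(4),"el",el,s["grasp_force"])
a=np.radians(STK[2]);d=f-[STK[0],STK[1],0];xs=d[0]*np.cos(a)+d[1]*np.sin(a);print("foot in stack",xs,-d[0]*np.sin(a)+d[1]*np.cos(a),"contact el",np.degrees(np.arctan2(.118-f[2],-.05-xs)))
ax=L[:3,1]
for g in(4,6):
    Q=Ro.from_rotvec(np.radians(g)*ax).as_matrix();step(T0[:3,3],T0[:3,:3],f+Q@(T0[:3,3]-f),Q@T0[:3,:3])
print("up1mm",(T0[:3,:3].T@[0,0,.001]/.15).round(4))
```

```text
foot [ 5.241e-01 -2.264e-01 -3.000e-04] el 70.13648694430627 30.000081695616245
foot in stack -0.10409880794970014 -0.0015260306154005684 contact el 65.41851871681304
shift [0.0064 0.     0.0391] turn [-0.     -0.0111  0.    ] min rows 0.6
shift [0.0086 0.     0.0588] turn [-0.     -0.0167  0.    ] min rows 0.8
up1mm [ 0.0051  0.     -0.0043]
```

Emit:
{"method": "carry_out", "body": {"deltas": [[[0.0015,0,0.003,0,-0.0012,0,1],[0.0025,0,0.007,0,-0.0025,0,1],[0.0035,0,0.012,0,-0.0038,0,1],[0.0045,0,0.017,0,-0.005,0,1],[0.0055,0,0.022,0,-0.0063,0,1],[0.0063,0,0.026,0,-0.0075,0,1],[0.007,0,0.0305,0,-0.0088,0,1],[0.0076,0,0.035,0,-0.01,0,1],[0.0079,0,0.038,0,-0.0111,0,1],[0.0079,0,0.038,0,-0.0111,0,1]]]}}

```text
time_s: 16.48
position: [0.5688, -0.2178, 0.0716]
tcp_rot: [[0.679, 0.19, 0.709], [0.133, -0.982, 0.136], [0.722, 0.002, -0.692]]
force: [1.1, 1.0, 4.9]
opening: 0.701
grasp_force: 30.0
```

Run:
```python
from plan import *
s=telemetry.read_state();T0=H(s["tcp_rot"],s["position"]);L=T0@TL;f=(L@[-.08,0,0,1])[:3]
print("foot",f.round(4),"el",np.degrees(np.arcsin(L[2,0])),s["force"],s["moment"],s["time_s"])
Tw=T0@camera_info("wrist")["T_tool_cam"]
im={n:capture(n) for n in("wrist","scene","side")}
z=lambda i,f:cv2.resize(i,None,fx=f,fy=f,interpolation=cv2.INTER_CUBIC)
cv2.imwrite("pics/v6.png",np.vstack([np.hstack([z(im["scene"][195:285,270:370],4),z(im["side"][130:220,290:390],4)]),z(im["wrist"][:190],800/640)])[:,:,::-1])
```

```text
foot [ 5.239e-01 -2.264e-01 -3.000e-04] el 66.03044144231878 [1.07303444 0.99176116 4.86971842] [ 0.25228054 -0.29030813  0.02153804] 16.4833
```

View pics/v6.png

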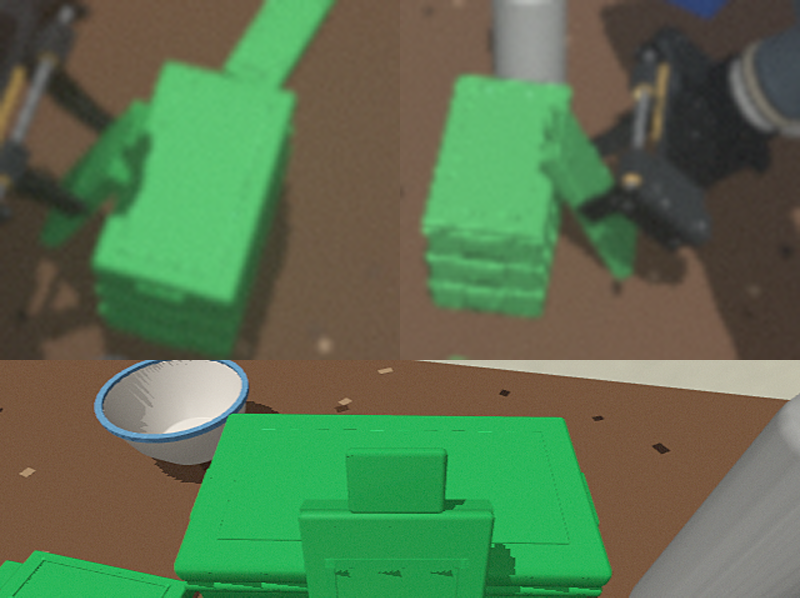

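Lid and stack are nearly touching, and the lid is square and centred to a few mm. I continue the pivot in fine steps.

Emit:
{"method": "carry_out", "body": {"deltas": [[[0.0003,0,0.0025,0,-0.0007,0,1],[0.0003,0,0.0025,0,-0.0007,0,1],[0.0003,0,0.0025,0,-0.0007,0,1],[0.0006,0,0.005,0,-0.0014,0,1],[0.0006,0,0.005,0,-0.0014,0,1],[0.0006,0,0.005,0,-0.0014,0,1],[0.0008,0,0.0075,0,-0.0021,0,1],[0.0008,0,0.0075,0,-0.0021,0,1],[0.0008,0,0.0075,0,-0.0021,0,1],[0.0008,0,0.0075,0,-0.0021,0,1]]]}}

```text
time_s: 17.47
position: [0.5696, -0.2177, 0.071]
tcp_rot: [[0.687, 0.19, 0.701], [0.134, -0.982, 0.135], [0.714, 0.001, -0.7]]
force: [2.0, 0.8, 5.8]
opening: 0.704
grasp_force: 30.0
```

Emit:
{"method": "carry_out", "body": {"deltas": [[[0.0003,0,0.0025,0,-0.0007,0,1],[0.0003,0,0.0025,0,-0.0007,0,1],[0.0003,0,0.0025,0,-0.0007,0,1],[0.0006,0,0.005,0,-0.0014,0,1],[0.0006,0,0.005,0,-0.0014,0,1],[0.0006,0,0.005,0,-0.0014,0,1],[0.0008,0,0.0075,0,-0.0021,0,1],[0.0008,0,0.0075,0,-0.0021,0,1],[0.0008,0,0.0075,0,-0.0021,0,1],[0.0008,0,0.0075,0,-0.0021,0,1]]]}}

```text
time_s: 18.3
position: [0.5701, -0.2176, 0.0705]
tcp_rot: [[0.697, 0.189, 0.692], [0.135, -0.982, 0.132], [0.704, 0.001, -0.71]]
force: [-1.8, 1.2, 9.4]
opening: 0.702
grasp_force: 30.0
```

Contact: the x force fell by about 4 N. Releasing, then backing off along the tool axis.

Emit:
{"method": "carry_out", "body": {"deltas": [[[0,0,0,0,0,0,0.3],[0,0,0,0,0,0,0],[0,0,0,0,0,0,-0.3],[0,0,0,0,0,0,-0.6],[0,0,0,0,0,0,-1],[0,0,0,0,0,0,-1],[0,0,0,0,0,0,-1],[0,0,0,0,0,0,-1],[0,0,0,0,0,0,-1],[0,0,0,0,0,0,-1]]]}}

```text
time_s: 19.13
position: [0.5699, -0.2175, 0.0695]
tcp_rot: [[0.698, 0.19, 0.691], [0.135, -0.982, 0.133], [0.703, 0.001, -0.711]]
force: [0.5, 0.3, 0.5]
opening: 0.99
grasp_force: 0.0
```

Run:
```python
from h import *
s=telemetry.read_state();print(s["force"],s["opening"],s["grasp_force"],s["joint_positions"].round(1),(s["tcp_rot"].T@[0,0,1]).round(3),(s["tcp_rot"].T@[-1,0,0]).round(3))
a=capture("side");b=cv2.imread("pics/side0.png")
cv2.imwrite("pics/v7.png",a[:,:,::-1])
```

```text
[0.48788573 0.33271482 0.54645219] 0.9898181427453522 0.0 [-52.3  42.  118.6  95.7  39.1 -62. ] [ 0.703  0.001 -0.711] [-0.698 -0.19  -0.691]
```

Emit:
{"method": "carry_out", "body": {"deltas": [[[0,0,-0.02,0,0,0,-1],[0,0,-0.05,0,0,0,-1],[0,0,-0.1,0,0,0,-1],[0,0,-0.16,0,0,0,-1],[0,0,-0.22,0,0,0,-1],[0,0,-0.3,0,0,0,-1],[0,0,-0.38,0,0,0,-1],[0,0,-0.45,0,0,0,-1],[0,0,-0.5,0,0,0,-1],[0,0,-0.5,0,0,0,-1]]]}}

```text
time_s: 20.02
position: [0.5174, -0.2282, 0.1245]
tcp_rot: [[0.697, 0.188, 0.692], [0.136, -0.982, 0.131], [0.704, 0.003, -0.71]]
force: [-0.3, -0.3, -0.2]
opening: 0.998
grasp_force: 0.0
```

```bash
cat > chk.py <<'E'
from plan import *
s=telemetry.read_state();Tw=H(s["tcp_rot"],s["position"])@camera_info("wrist")["T_tool_cam"]
im={n:capture(n) for n in("wrist","scene","side")}
el=65
old=pickle.load(open("v5.pkl","rb"))[1]
for n in("scene","side"):  # stack shift: register stack patch before/after
    x,y,w,h=(312,225,22,40) if n=="scene" else (298,162,28,40)
    t=old[n][y:y+h,x:x+w];r=cv2.matchTemplate(im[n][y-6:y+h+6,x-6:x+w+6],t,cv2.TM_CCOEFF_NORMED);print(n,"stack px shift",np.array(cv2.minMaxLoc(r)[3])-6,r.max())
z=lambda i,f:cv2.resize(i,None,fx=f,fy=f,interpolation=cv2.INTER_CUBIC)
cv2.imwrite("pics/v8.png",np.vstack([np.hstack([z(im["scene"][195:285,270:370],4),z(im["side"][130:220,290:390],4)]),z(im["wrist"][:190],800/640)])[:,:,::-1])
print(s["time_s"],s["position"])
E
python3 chk.py
```

```text
scene stack px shift [0 0] 0.98948807
side stack px shift [0 0] 0.97736996
20.0167 [ 0.51743426 -0.22815898  0.12447083]
```

View pics/v8.png

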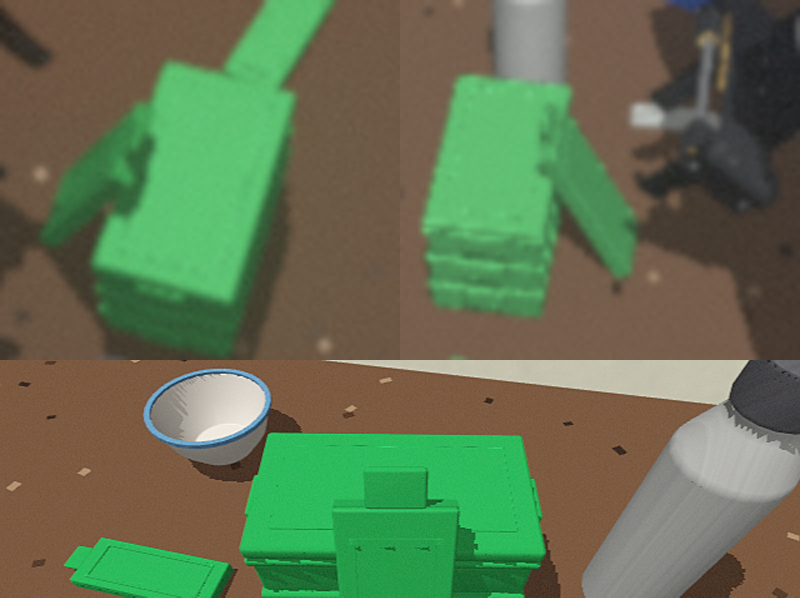

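The lid stands alone, leaning square on the middle of the stack's front edge, with its tab centred at about (396,487) in the wrist strip. The stack has not moved in either picture (0 px shift), and the gripper is clear. Handing in.

```bash
python3 -c "
from rig import job;print(job.hand_in())"
```

```text
the job is handed in; nothing more can be done
None
```

The lid was lowered in hand and released, and it now leans at about 65° against the middle of the stack's robot-side top edge, tab up; the stack shows no shift in the pictures, and the job is handed in, though no verdict came back.

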